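# Free the ratchet pawl with a pry rod and lower the controller panel

### The arm

A 6-joint arm with a two-finger parallel gripper is mounted at the origin on the work surface. World frame = base frame: x ahead of the robot, y to its left, z up, the work surface at z = 0. Lengths are in mm, angles in rad, forces in N, time in s.
With the tool pointing down it reaches from about 250 to 800 mm from the base axis. Payload 3.9 kg.
Tool frame: the origin (TCP) lies midway between the tips of the shut fingers; the grasp point (between the pads) lies 19 mm behind it (manip.grasp_offset is the distance from the TCP to the grasp point, in mm); z points along the fingers, y is the line along which they close (so a half turn about z gives the same grasp; the last joint's range is limited). The gripper opens to 85 mm and grips with 20 to 120 N. Pads are 22 mm wide; open, the fingers measure 114 mm over their backs; the gripper's body (76 mm by 85 mm) begins 54 mm behind the grasp point. The pads swing forward as they close: fully open they stand 13 mm farther back than shut.
Start: joints at [1.274, 0.26, -0.138, 1.173, 0, 1.571], TCP at [153.538, 502.037, 231.304] pointing down, gripper open.
Joint ranges: [-2.78, 2.78], [-0.83, 1.72], [-1.28, 1.37], [-1.9, 2.12], [-1.57, 1.48], [-3.14, 3.14]. Speed limits (rad/s): [2.57, 2.57, 3.14, 3.14, 3.14, 3.14].

### API

Orientations are given as a 3x3 rotation matrix whose columns are the frame's x, y, z axes.
In Python, from rig import manip gives the robot as it stands.
- The arm moves only by the tool arm_command, never from a script. Its argument "series" is a list of rows, each an object with "travel": the shift along the tool's x, y, z in m, a list of three; "rot": the turn, a rotation vector about the tool's x, y, z in degrees, a list of three. A call has 1 to 5 rows; each row shifts and turns the commanded pose from where the row before left it, along the tool's axes as they then stand; what a row does not reach is not made up. A row lasts 1/10 s, in which the tool goes at most 50 mm and 8.59 degrees, less where a joint would pass 70% of its speed; a pose out of reach is approached as far as the arm can. A call with a gripper value outside its range is refused whole. "grip" is the closure in counts, from 0 (fully open) to 255 (shut), set as the call begins (left out, the last holds). The fingers move at their own pace and stop on an object; "newtons" is the grip in N (left out, the last holds). Time passes only in rows, so rows that do not move let the fingers close. It gives the time, the measured TCP pose, the force, the opening and the grip force at its end, in the units of the state.
- manip.read_state(): the state, without advancing time (a new reading comes with each control period).
- manip.get_image(name): name is "scene" or "side" or "wrist"; returns a dict with "frame" (480x640x3 uint8, red, green, blue), "fovy" (degrees; the focal length in pixels is half the picture's height over the tangent of half this angle, whatever the lens; pixels are square), "cx", "cy" (the principal point, pixels), "R" (3x3) and "t" (3): a world point X has camera coordinates R X + t; the wrist camera has in their place "hand_eye" (4x4, takes a point from camera to tool coordinates, whose origin is the TCP and whose axes are the flange's). Camera axes: x right, y down, z forward; pixel columns grow to the right and rows downward; lengths in mm; the calibration is good to about 2 mm. A picture is of the moment at which its call begins: read the wrist's pose just before it. There is no depth.
- manip.job_done(): hands the job in; it is judged then, once.
Trained networks look in a picture, given as the dict that the camera call returned (one of the last four; its "shot" number tells which), for a name from the list of things; names that differ only in an ending like _2 or _b are one class to them, and where a whole thing is asked for, a point or a joint stands for the part that bears it (a point fixed in the world has none). Each returns a list of dicts, best first, with "score" (0 to 1); they miss things now and then, are a little off and sometimes report something else, mostly with a low value. They report only what shows in the picture. A call takes as long as a camera call. They do not tell look-alikes from the thing itself.
- manip.recognise(name, picture): "location" ([x, y, z] in mm, in world coordinates, good to about 4 mm: the middle of the surface that is visible of it).
The state is a dict: "time_s": time; "joints": joint angles; "dq": joint speeds; "effort": joint torques, N m; "eef_pos": TCP position; "orientation": TCP orientation; "force": force on the tool from outside, world axes, zero at the start; "wrist_torque": the same for the moment, N m; "grip_width": finger opening in mm; "gripper_force": force on a finger pad.
Only numpy, scipy, OpenCV 4.12 (cv2) and the standard library are available. Lean on these libraries where they do the work, as an engineer would, in place of code of your own. Each camera call takes 0.05 s, during which the arm holds its last target. There are 200 camera calls.

### The job

The controller panel is propped up on its ratchet. Take the pry rod from its rest, feel for the ledge beside the pawl with its tip, slide it gently along the ledge under the pawl's side tab and flick the pawl right over onto its back, using only the rod on the pawl; then press the raised panel gently and slowly down until it lies fully flat. Leave the rod lying on its rest or on the bench, the pawl still thrown back, and the other things on the bench undisturbed.

Things in the scene. Friction and masses are not known exactly. Their poses are not given: they have to be found in the camera images.
- plate: Fixed dark steel foot plate of the tilting stand, 260 x 320 x 12 mm. Origin on the bench below the centre of the toothed wheel; z up; x points from the wheel to where the panel lies when flat; y runs along both hinge axes, from the ratchet (y = 0) to the panel (y = 23 to 201 mm). The whole stand above it is raised on levelling studs by 0 to 32 mm: not measured, to be found by touch.
- panel (a joint): Angle (rad) of the black panel with four finned controllers: 0 = flat on its rigid stop, larger = free edge raised; starts 0.50 to 0.68. Hinge axis parallel to plate y at x = 0, 72 mm above the bench plus the unmeasured 0 to 32 mm. Stiff: freed, it stays where left and takes 2 to 7 N at its edge to push down. With the pawl in, it catches on a tooth at about 0.4.
- panel_mark (a point): Where the middle of the bare aluminium strip (30 x 170 mm, on top of the panel's free edge: a place to press) lies when the panel is flat, at plate (168, 112, 80) mm: the true height is 0 to 32 mm more. The strip's top is 168 mm from the panel's hinge axis and 8 mm above the panel's middle plane.
- pawl (a joint): Angle (rad) of the steel pawl about its hinge: 0 to 0.03 = down in the wheel's teeth, 2.4 = thrown right over on its stop. It swings freely (0.16 kg) and its own weight makes it fall either way; it tips over at about 1.6.
- hinge_mark (a point): Mark for the pawl's hinge axis (parallel to plate y) at plate (85, 0, 128.5) mm; the axis is 0 to 32 mm higher. Down, the pawl is a level steel bar from its hinge 77 mm towards plate -x; its flat side tab, 12 mm thick, sticks out to y = -34 mm, 18 to 55 mm from the hinge axis, underside 6 mm below the axis.
- ledge_mark (a point): Mark at plate (48.5, -55, 114.5) mm below the open part of the steel ledge, beside the pawl's tab. The ledge's flat top is 0 to 32 mm higher (not measured: find it by touch with the rod). Ledge: plate x = 30 to 70 mm, from y = -75 mm (open end) to an end wall, 6 mm high, at y = -14 mm. With the pawl down the gap from ledge to tab is 8 mm.
- rod_grip (a point): Place to hold the pry rod (80 g): on its axis, in the front of its black square handle (16 x 16 x 100 mm), 130 mm behind the tip, 20 mm behind the handle's front end. x axis towards the tip, z up. It lies level in its rest, this point 38 mm above the bench, free on both sides and below (rest base 5 mm thick; saddles 58 mm behind and 95 mm ahead, 3 mm play either side).
- rod_tip (a point): Round tip of the rod's steel shaft, 6 mm in diameter and 110 mm long, on the rod's axis.
- bottle: White plastic bottle, 52 mm wide, 110 mm high, origin under its centre. Leave alone.
- spool: Grey solder spool, 52 mm wide, 36 mm high, origin under its centre. Leave alone.
- dome: Cream plastic dome, 56 mm wide, 39 mm high, origin under its centre. Leave alone.
There are look-alikes about, which are no part of the job. Of the things shaped like the part that bears rod_grip, the black one is meant.

How it is judged:
By the outcome, as a careful person would: the job done as asked, in the order asked, and still so for the second after the job is handed in, with the robot touching nothing.
It also fails if it takes over 72 s, if anything falls off the work surface, if the arm or the gripper's body presses on something with over 40 N, if the wrist force passes 120 N, or if a joint passes its speed limit or range.

## Working session

There is one attempt and no reset: what is moved stays moved. The work goes in short steps, Python scripts to look and compute and a tool call to move; the robot and the scene stay as the last step left them, time stands still between calls to the robot, and variables do not carry over. Pictures are saved under pics/ and viewed, at most 10 in all, crops included, and the job is handed in when it is done.

Besides the shell and the picture viewer there is one more tool, called after ">>>" as name(argument=value, ...), one argument or row to a line, values as JSON. arm_command: Moves the arm, as the interface text tells. Its arguments: {"type":"object","properties":{"series":{"type":"array"},"grip":{"type":"number"},"newtons":{"type":"number"}},"required":["series"]}

```bash
ls; mkdir -p pics; cat > h.py <<'E'
import numpy as np, cv2
from rig import manip
np.set_printoptions(precision=3,suppress=True)
E
python3 - <<'E'
from h import *
s=manip.read_state();print(s)
ims=[]
for n in("scene","side"):
    p=manip.get_image(n);ims.append(p["frame"][:,:,::-1]);cv2.imwrite(f"pics/{n}0.png",ims[-1])
    print(n,p["fovy"],p["cx"],p["cy"],np.array(p["R"]).tolist(),p["t"])
    for k in("plate","panel","pawl","rod_grip","rod_tip","bottle","spool","dome"):
        print(k,[(np.round(d["location"]),round(d["score"],2)) for d in manip.recognise(k,p)[:4]])
E
```

```text
pics
{'time_s': 0.0, 'joints': array([ 1.274,  0.261, -0.139,  1.173,  0.   ,  1.571]), 'dq': array([-0.003,  0.001,  0.001,  0.   , -0.   ,  0.001]), 'effort': array([ -0.   , -40.568,  25.392,   0.019,   0.   ,   0.   ]), 'eef_pos': array([153.337, 501.391, 230.465]), 'orientation': array([[-0.956,  0.292, -0.001],
       [ 0.292,  0.956, -0.002],
       [ 0.   , -0.002, -1.   ]]), 'force': array([1.072, 0.403, 0.118]), 'wrist_torque': array([ 0.013,  0.009, -0.04 ]), 'gripper_force': 0.0, 'grip_width': 85.89742247277998}
scene 46.93556488585474 315.8038184012377 241.10528651297693 [[0.5046711401922861, 0.8629967233871547, -0.023317282861708078], [0.44260395450121487, -0.2818306396309293, -0.8512774107334857], [-0.7412211408998698, 0.4192948198919899, -0.5241975527364081]] [-265.454 -107.888 1685.169]
plate [(array([672., -38.,  12.]), 0.88)]
panel [(array([579.,  54., 166.]), 0.59)]
pawl [(array([536., -46., 153.]), 0.68)]
rod_grip [(array([ 443., -354.,   42.]), 0.82), (array([ 298., -357.,   12.]), 0.52)]
rod_tip [(array([ 297., -363.,   16.]), 0.83), (array([ 445., -352.,   43.
[... 262 characters left out ...]
6070199697892, -0.0021809030823384625], [-0.37445556183773665, -0.5235828705580123, -0.7652738136556199], [0.4424161910975901, 0.6244330869356393, -0.6437011991558887]] [-382.195  279.902 1192.65 ]
plate [(array([ 463., -100.,   13.]), 0.71)]
panel [(array([548.,  50., 156.]), 0.73)]
pawl [(array([521., -38., 156.]), 0.93)]
rod_grip [(array([ 432., -354.,   47.]), 0.69), (array([ 274., -362.,   14.]), 0.67), (array([ 459., -100.,   14.]), 0.24)]
rod_tip [(array([ 274., -362.,   18.]), 0.81), (array([ 432., -356.,   42.]), 0.7)]
bottle [(array([334., 319.,  60.]), 0.67)]
spool [(array([ 705., -280.,    9.]), 0.52), (array([ 430., -352.,   46.]), 0.26)]
dome [(array([539., 375.,  25.]), 0.72)]
```

View pics/scene0.png

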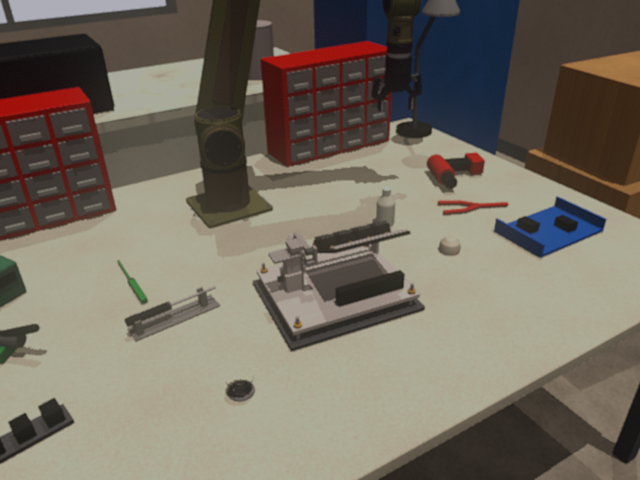

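View pics/side0.png

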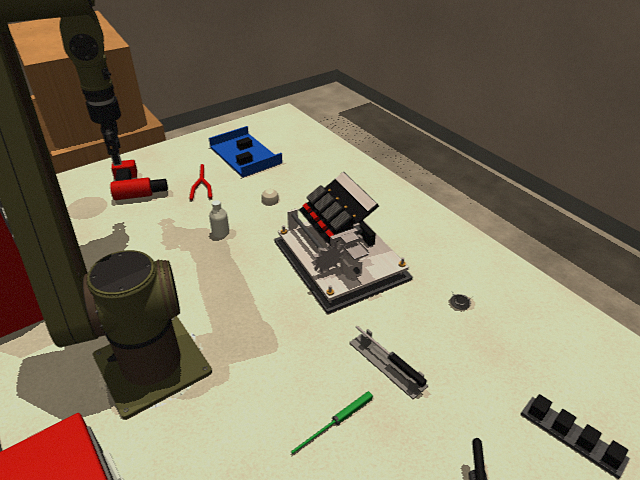

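The scene view shows the stand with its panel at (340,265) and the pry rod in its grey rest at (170,308), black handle at the left. The green driver at (132,280) is a look-alike. The side view shows the raised panel at (345,205) with its aluminium strip up, the pawl near (330,262), and the rod rest at (390,362). Next I'll work out positions from the pixels.

```bash
cat >> h.py <<'E'
def ray(p,u,v,R=None,t=None):
    R=np.array(p["R"]) if R is None else R; t=np.array(p["t"]) if t is None else t
    f=240/np.tan(np.radians(p["fovy"])/2)
    d=R.T@np.array([(u-p["cx"])/f,(v-p["cy"])/f,1]); return -R.T@t,d
def atz(p,u,v,z,**k):
    c,d=ray(p,u,v,**k); return c+d*(z-c[2])/d[2]
def tri(rays):
    A=np.zeros((3,3));b=np.zeros(3)
    for c,d in rays:
        d=d/np.linalg.norm(d);M=np.eye(3)-np.outer(d,d);A+=M;b+=M@c
    x=np.linalg.solve(A,b); return x
E
python3 - <<'E'
from h import *
S=manip.get_image("scene");D=manip.get_image("side")
for n,p,pts in(("scene",S,[(255,289),(293,341),(422,306)]),("side",D,[(276,243),(331,308),(411,279)])):
    print(n,[atz(p,*q,0 if q else 0) for q in pts])
# spool, handle rear end, handle front
for a,b in(((240,389),(460,301)),((449,245),(270,197)),((127,322),(424,383)),((171,306),(390,356)),((386,195),(218,207)),((214,290),(358,330))):
    print(tri([ray(S,*a),ray(D,*b)]),atz(S,*a,0),atz(D,*b,0))
E
```

```text
scene [array([ 430.475, -112.254,    0.   ]), array([ 639.679, -121.924,   -0.   ]), array([690.814, 181.71 ,   0.   ])]
side [array([451.079, 197.896,   0.   ]), array([430.701, -97.762,   0.   ]), array([ 665.686, -137.67 ,    0.   ])]
[ 708.624 -272.146    4.178] [ 704.975 -271.324   -0.   ] [ 712.216 -269.323    0.   ]
[546.278 388.026  15.095] [527.203 408.5     0.   ] [555.615 403.878   0.   ]
[ 442.508 -411.222   39.078] [ 390.547 -405.802    0.   ] [ 465.472 -394.666    0.   ]
[ 433.274 -313.991   34.512] [ 386.963 -304.39     0.   ] [ 453.062 -296.31     0.   ]
[346.669 331.036  93.105] [201.486 443.083   0.   ] [394.884 452.497   0.   ]
[ 424.23  -211.081   30.87 ] [ 381.827 -197.252    0.   ] [ 441.371 -193.167    0.   ]
```

```bash
cat >> h.py <<'E'
from scipy.spatial.transform import Rotation as Ro
def down(deg):
    "tool pointing down, tool x at world angle deg"
    a=np.radians(deg);x=np.array([np.cos(a),np.sin(a),0]);z=np.array([0,0,-1.]);return np.c_[x,np.cross(z,x),z]
def plan(P,R1,n,p0=None,R0=None):
    s=manip.read_state()
    p=np.array(s["eef_pos"]) if p0 is None else np.array(p0,float); R=np.array(s["orientation"]) if R0 is None else R0
    w=Ro.from_matrix(R.T@R1).as_rotvec(degrees=True); 
    for k in range(n):
        dp=(np.array(P)-p)/(n-k); tr=np.round(R.T@dp,0 if n>1 else 1); rv=np.round(w/n,1)
        print(dict(travel=[float(round(a/1000,4)) for a in tr],rot=rv.tolist())); p=p+R@tr; R=R@Ro.from_rotvec(rv,degrees=True).as_matrix()
E
python3 - <<'E'
from h import *
plan([440,-180,420],down(90),15)
E
```

```text
{'travel': [-0.032, -0.038, -0.013], 'rot': [0.0, -0.0, 4.9]}
{'travel': [-0.035, -0.035, -0.013], 'rot': [0.0, -0.0, 4.9]}
{'travel': [-0.037, -0.032, -0.013], 'rot': [0.0, -0.0, 4.9]}
{'travel': [-0.04, -0.029, -0.012], 'rot': [0.0, -0.0, 4.9]}
{'travel': [-0.042, -0.025, -0.013], 'rot': [0.0, -0.0, 4.9]}
{'travel': [-0.044, -0.021, -0.012], 'rot': [0.0, -0.0, 4.9]}
{'travel': [-0.046, -0.018, -0.013], 'rot': [0.0, -0.0, 4.9]}
{'travel': [-0.048, -0.013, -0.012], 'rot': [0.0, -0.0, 4.9]}
{'travel': [-0.048, -0.009, -0.013], 'rot': [0.0, -0.0, 4.9]}
{'travel': [-0.049, -0.005, -0.012], 'rot': [0.0, -0.0, 4.9]}
{'travel': [-0.049, -0.001, -0.013], 'rot': [0.0, -0.0, 4.9]}
{'travel': [-0.05, 0.003, -0.012], 'rot': [0.0, -0.0, 4.9]}
{'travel': [-0.049, 0.007, -0.013], 'rot': [0.0, -0.0, 4.9]}
{'travel': [-0.048, 0.012, -0.012], 'rot': [0.0, -0.0, 4.9]}
{'travel': [-0.047, 0.015, -0.013], 'rot': [0.0, -0.0, 4.9]}
```

>>> arm_command(
  series=[
    {"travel": [-0.032, -0.038, -0.013], "rot": [0, 0, 4.9]},
    {"travel": [-0.035, -0.035, -0.013], "rot": [0, 0, 4.9]},
    {"travel": [-0.037, -0.032, -0.013], "rot": [0, 0, 4.9]},
    {"travel": [-0.04, -0.029, -0.012], "rot": [0, 0, 4.9]},
    {"travel": [-0.042, -0.025, -0.013], "rot": [0, 0, 4.9]},
  ],
  grip=0,
)

```text
time_s: 1.5
eef_pos: [247.1, 277.1, 294.7]
orientation: [[-0.747, 0.665, 0.001], [0.665, 0.747, 0.0], [-0.0, 0.001, -1.0]]
force: [1.2, 0.6, 0.3]
grip_width: 85.5
gripper_force: 0.0
```

>>> arm_command(
  series=[
    {"travel": [-0.044, -0.021, -0.012], "rot": [0, 0, 4.9]},
    {"travel": [-0.046, -0.018, -0.013], "rot": [0, 0, 4.9]},
    {"travel": [-0.048, -0.013, -0.012], "rot": [0, 0, 4.9]},
    {"travel": [-0.048, -0.009, -0.013], "rot": [0, 0, 4.9]},
    {"travel": [-0.049, -0.005, -0.012], "rot": [0, 0, 4.9]},
  ],
)

```text
time_s: 2.0
eef_pos: [342.0, 53.8, 356.2]
orientation: [[-0.404, 0.915, 0.002], [0.915, 0.404, 0.0], [-0.0, 0.002, -1.0]]
force: [0.2, 1.1, 0.2]
grip_width: 85.3
gripper_force: 0.0
```

>>> arm_command(
  series=[
    {"travel": [-0.049, -0.001, -0.013], "rot": [0, 0, 4.9]},
    {"travel": [-0.049, 0.003, -0.012], "rot": [0, 0, 4.9]},
    {"travel": [-0.049, 0.007, -0.013], "rot": [0, 0, 4.9]},
    {"travel": [-0.048, 0.012, -0.012], "rot": [0, 0, 4.9]},
    {"travel": [-0.047, 0.015, -0.013], "rot": [0, 0, 4.9]},
  ],
)

```text
time_s: 2.5
eef_pos: [435.1, -170.0, 417.8]
orientation: [[0.013, 1.0, 0.001], [1.0, -0.013, 0.0], [0.0, 0.001, -1.0]]
force: [0.0, -0.1, 0.7]
grip_width: 85.5
gripper_force: 0.0
```

>>> arm_command(
  series=[
    {"travel": [0, 0, 0], "rot": [0, 0, 0]},
    {"travel": [0, 0, 0], "rot": [0, 0, 0]},
  ],
)

```text
time_s: 2.7
eef_pos: [435.0, -168.7, 416.7]
orientation: [[0.011, 1.0, -0.001], [1.0, -0.011, 0.001], [0.001, -0.001, -1.0]]
force: [0.5, 0.4, 0.6]
grip_width: 85.4
gripper_force: 0.0
```

```bash
cat >> h.py <<'E'
def wrist():
    s=manip.read_state();p=manip.get_image("wrist");H=np.array(p["hand_eye"])
    T=np.eye(4);T[:3,:3]=s["orientation"];T[:3,3]=s["eef_pos"];C=np.linalg.inv(T@H)
    p["R"]=C[:3,:3];p["t"]=C[:3,3];return p,s
def px(p,X):
    c=p["R"]@np.array(X)+p["t"];f=240/np.tan(np.radians(p["fovy"])/2);return np.array([p["cx"]+f*c[0]/c[2],p["cy"]+f*c[1]/c[2]])
E
python3 - <<'E'
from h import *
p,s=wrist();print(s["time_s"],s["eef_pos"],s["orientation"],p["fovy"],np.array(p["hand_eye"]))
cv2.imwrite("pics/w1.png",p["frame"][:,:,::-1])
import pickle;pickle.dump({k:v for k,v in p.items()},open("w1.pkl","wb"))
q={k:v for k,v in p.items()}
for k in("plate","panel","pawl","rod_grip","rod_tip"):
    try: print(k,[(np.round(d["location"]),round(d["score"],2)) for d in manip.recognise(k,p)[:4]])
    except Exception as e: print(e)
E
```

```text
2.7 [ 434.988 -168.67   416.743] [[ 0.011  1.    -0.001]
 [ 1.    -0.011  0.001]
 [ 0.001 -0.001 -1.   ]] 64.55512696705615 [[  -0.001   -0.965   -0.262   66.474]
 [   1.      -0.001    0.001   -0.251]
 [  -0.001   -0.262    0.965 -141.811]
 [   0.       0.       0.       1.   ]]
plate [(array([ 455., -108.,   10.]), 0.86)]
panel [(array([555.,   4., 161.]), 0.65)]
pawl [(array([525., -41., 157.]), 0.89)]
rod_grip [(array([ 292., -357.,   14.]), 0.79), (array([ 436., -334.,   47.]), 0.66)]
rod_tip [(array([ 435., -340.,   46.]), 0.96), (array([ 290., -355.,   16.]), 0.93)]
```

View pics/w1.png

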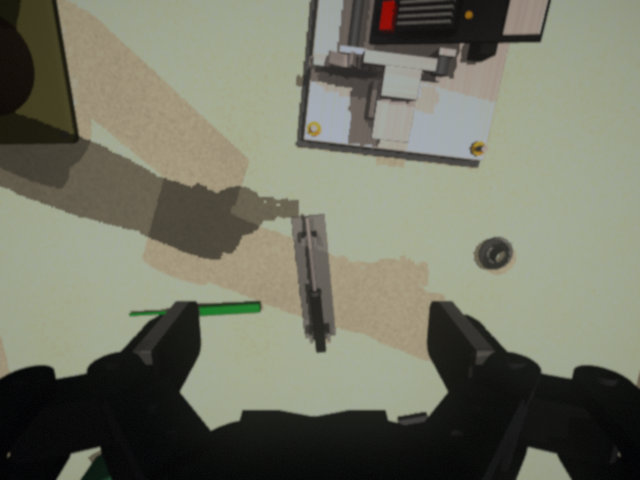

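The wrist view shows the plate's near corners at (297,146) and (479,165). The tab is at (402,82), the open ledge at (392,120), and the rod runs from its handle end (321,351) to its tip (304,215).

```bash
python3 - <<'E'
from h import *
import pickle;p=pickle.load(open("w1.pkl","rb"))
a=atz(p,297,146,8);b=atz(p,479,165,8);print("corners",a,b,np.linalg.norm(a-b),np.degrees(np.arctan2(*(b-a)[1::-1])))
r=atz(p,321,351,42);f=atz(p,316,291,44);t=atz(p,304.5,215,38);print("rod",r,f,t,np.linalg.norm(r-t))
d=(t-r)[:2];print(np.degrees(np.arctan2(d[1],d[0])))
for z in(118,130,142,150): print("tab L,R,near / ledge L R near",z,[atz(p,u,v,z+w)[:2] for u,v,w in((383,80,14),(421,85,14),(373,138,0),(412,145,0))])
im=p["frame"][0:240,250:570,::-1];cv2.imwrite("pics/w1c.png",cv2.resize(im,None,fx=2.5,fy=2.5,interpolation=2))
E
```

```text
corners [ 412.676 -109.823    8.   ] [ 670.936 -138.911    8.   ] 259.89226477694433 -6.426091435349171
rod [ 443.863 -412.793   42.   ] [ 437.161 -313.683   44.   ] [ 422.257 -202.536   38.   ] 211.4021698427391
95.8671127351166
tab L,R,near / ledge L R near 118 [array([508.94 , -42.517]), array([548.846, -47.812]), array([ 502.374, -100.614]), array([ 546.395, -108.684])]
tab L,R,near / ledge L R near 130 [array([506.876, -44.199]), array([545.659, -49.345]), array([ 500.555, -100.66 ]), array([ 543.376, -108.51 ])]
tab L,R,near / ledge L R near 142 [array([504.811, -45.881]), array([542.472, -50.878]), array([ 498.735, -100.706]), array([ 540.358, -108.337])]
tab L,R,near / ledge L R near 150 [array([503.435, -47.002]), array([540.348, -51.9  ]), array([ 497.522, -100.737]), array([ 538.345, -108.221])]
```

View pics/w1c.png

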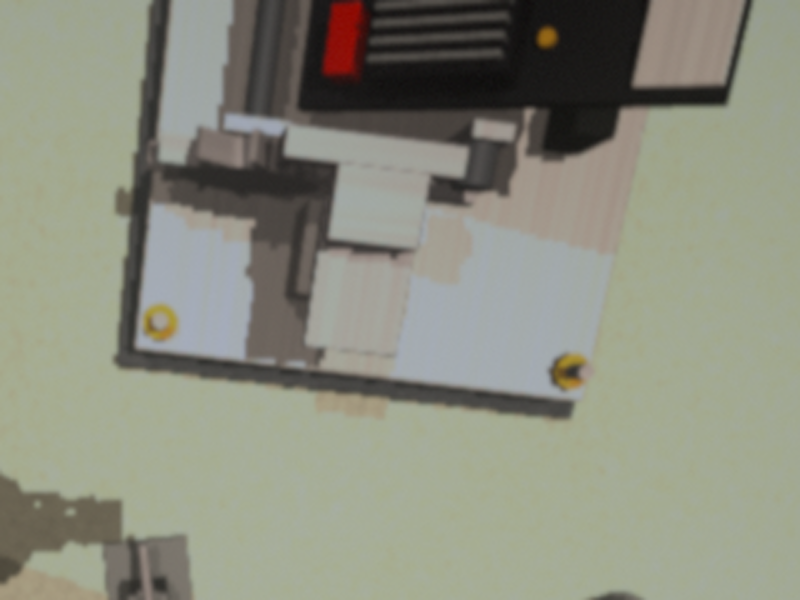

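The crop shows the ledge's near corners at picture pixels (373,139) and (407,142), and the tab's near corners at (382,96) and (417,100). I'll fit the stand's pose to these.

```bash
cat >> h.py <<'E'
def W(q,X):
    a=q[2];return np.array([q[0]+np.cos(a)*X[0]-np.sin(a)*X[1],q[1]+np.sin(a)*X[0]+np.cos(a)*X[1],X[2]+q[3]])
E
python3 - <<'E'
from h import *
import pickle;p=pickle.load(open("w1.pkl","rb"))
from scipy.optimize import least_squares
obs=[((30,-75,114.5),(373.2,138.8)),((70,-75,114.5),(407.2,142.4)),((30,-34,134.5),(382,96)),((67,-34,134.5),(417.2,100)),((85-77,-14,134.5),(250+285/2.5,155/2.5))]
yaw=np.radians(-6.4)
def f(q): return np.r_[np.concatenate([px(p,W(q,X))-u for X,u in obs[:4]]),(q[2]-yaw)*200,(q[3]-16)/16]
r=least_squares(f,[480,-40,yaw,16]);print(r.x,np.degrees(r.x[2]),r.fun)
for h in(0,16,32):
    g=least_squares(lambda q:f(np.r_[q,h]),r.x[:3]);print(h,g.x,g.cost,W(np.r_[g.x,h],(45,-60,117.5)),W(np.r_[g.x,h],(168,112,80)))
E
```

```text
[479.171 -22.98   -0.113  12.4  ] -6.448018789700762 [-0.632 -0.581  1.455 -0.358 -0.755  0.478 -0.005  0.397 -0.168 -0.225]
0 [481.725 -22.317  -0.113] 3.5848282422274664 [519.697 -86.995 117.5  ] [661.248  70.093  80.   ]
16 [478.429 -23.174  -0.113] 2.149846483442498 [516.408 -87.847 133.5  ] [657.941  69.256  96.   ]
32 [475.13  -24.037  -0.112] 6.472234370152751 [513.118 -88.705 149.5  ] [654.631  68.416 112.   ]
```

```bash
python3 - <<'E'
from h import *
print(manip.grasp_offset)
plan([435.6,-332,120],down(95.9),8)
E
```

```text
18.700000000000003
{'travel': [-0.021, 0.0, 0.037], 'rot': [0.0, 0.0, -0.8]}
{'travel': [-0.021, 0.0, 0.037], 'rot': [0.0, 0.0, -0.8]}
{'travel': [-0.021, -0.0, 0.037], 'rot': [0.0, 0.0, -0.8]}
{'travel': [-0.02, -0.001, 0.037], 'rot': [0.0, 0.0, -0.8]}
{'travel': [-0.021, -0.001, 0.037], 'rot': [0.0, 0.0, -0.8]}
{'travel': [-0.02, -0.001, 0.037], 'rot': [0.0, 0.0, -0.8]}
{'travel': [-0.021, -0.001, 0.038], 'rot': [0.0, 0.0, -0.8]}
{'travel': [-0.02, -0.002, 0.037], 'rot': [0.0, 0.0, -0.8]}
```

>>> arm_command(
  series=[
    {"travel": [-0.021, 0, 0.037], "rot": [0, 0, -0.8]},
    {"travel": [-0.021, 0, 0.037], "rot": [0, 0, -0.8]},
    {"travel": [-0.021, 0, 0.037], "rot": [0, 0, -0.8]},
    {"travel": [-0.02, -0.001, 0.037], "rot": [0, 0, -0.8]},
    {"travel": [-0.021, -0.001, 0.037], "rot": [0, 0, -0.8]},
  ],
  grip=90,
)

```text
time_s: 3.5
eef_pos: [434.6, -271.5, 231.2]
orientation: [[-0.063, 0.998, 0.001], [0.998, 0.063, -0.0], [-0.0, 0.001, -1.0]]
force: [0.4, -0.2, 0.6]
grip_width: 55.2
gripper_force: 0.0
```

>>> arm_command(
  series=[
    {"travel": [-0.02, -0.001, 0.037], "rot": [0, 0, -0.8]},
    {"travel": [-0.021, -0.001, 0.038], "rot": [0, 0, -0.8]},
    {"travel": [-0.02, -0.002, 0.037], "rot": [0, 0, -0.8]},
    {"travel": [0, 0, 0], "rot": [0, 0, 0]},
    {"travel": [0, 0, 0], "rot": [0, 0, 0]},
  ],
)

```text
time_s: 4.0
eef_pos: [434.9, -331.9, 119.9]
orientation: [[-0.103, 0.995, -0.001], [0.995, 0.103, 0.002], [0.002, -0.001, -1.0]]
force: [-0.4, 0.0, 0.9]
grip_width: 55.5
gripper_force: 0.0
```

```bash
python3 - <<'E'
from h import *
p,s=wrist();print(s["eef_pos"],s["orientation"],s["grip_width"],s["joints"])
cv2.imwrite("pics/w2.png",p["frame"][:,:,::-1])
t=np.array([422.3,-202.5,38]);r=np.array([443.9,-412.8,38])
print(px(p,t),px(p,r),px(p,r+(t-r)*100/210+[0,0,8]))
plan([435.6,-332,19.3],down(95.9),4)
E
```

```text
[ 434.906 -331.859  119.949] [[-0.103  0.995 -0.001]
 [ 0.995  0.103  0.002]
 [ 0.002 -0.001 -1.   ]] 55.45684982310335 [-0.652  0.369 -0.283  0.921  0.     0.816]
[314.934  14.933] [314.55  368.899] [314.754 224.482]
{'travel': [0.0, -0.0, 0.025], 'rot': [0.0, 0.0, 0.0]}
{'travel': [0.0, -0.0, 0.026], 'rot': [0.0, 0.0, 0.0]}
{'travel': [0.0, -0.0, 0.025], 'rot': [0.0, 0.0, 0.0]}
{'travel': [0.0, -0.0, 0.026], 'rot': [0.0, 0.0, 0.0]}
```

View pics/w2.png

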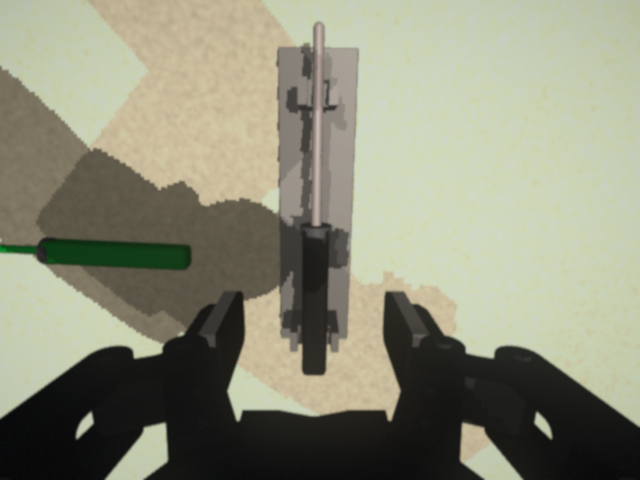

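The rod's tip is at (319,24) and its handle runs from (316,228) to (314,374), centred between the fingers. It lies about 3.5 mm farther back than estimated, so I'll correct for that and grasp.

>>> arm_command(
  series=[
    {"travel": [-0.0035, 0, 0.025], "rot": [0, 0, 0.6]},
    {"travel": [0, 0.001, 0.026], "rot": [0, 0, 0]},
    {"travel": [0, 0, 0.025], "rot": [0, 0, 0]},
    {"travel": [0, 0, 0.025], "rot": [0, 0, 0]},
    {"travel": [0, 0, 0], "rot": [0, 0, 0]},
  ],
)

```text
time_s: 4.55
eef_pos: [436.2, -334.6, 18.6]
orientation: [[-0.094, 0.996, -0.002], [0.996, 0.094, 0.002], [0.002, -0.002, -1.0]]
force: [0.0, 0.4, -0.2]
grip_width: 55.2
gripper_force: 0.0
```

>>> arm_command(
  series=[
    {"travel": [0, 0, 0], "rot": [0, 0, 0]},
    {"travel": [0, 0, 0], "rot": [0, 0, 0]},
    {"travel": [0, 0, 0], "rot": [0, 0, 0]},
    {"travel": [0, 0, 0], "rot": [0, 0, 0]},
    {"travel": [0, 0, 0], "rot": [0, 0, 0]},
  ],
  grip=255,
  newtons=110,
)

```text
time_s: 5.05
eef_pos: [438.3, -337.3, 21.7]
orientation: [[-0.093, 0.996, 0.004], [0.996, 0.093, -0.002], [-0.002, 0.003, -1.0]]
force: [-0.0, 0.9, 6.9]
grip_width: 13.9
gripper_force: 107.4
```

>>> arm_command(
  series=[
    {"travel": [0, 0, -0.01], "rot": [0, 0, 0]},
    {"travel": [0, 0, -0.03], "rot": [0, 0, 0]},
    {"travel": [0, 0, -0.04], "rot": [0, 0, 0]},
    {"travel": [0, 0, -0.04], "rot": [0, 0, 0]},
    {"travel": [0, 0, -0.03], "rot": [0, 0, 0]},
  ],
)

```text
time_s: 5.55
eef_pos: [437.4, -337.0, 173.1]
orientation: [[-0.092, 0.996, 0.003], [0.996, 0.092, -0.002], [-0.003, 0.003, -1.0]]
force: [-0.1, -0.3, -1.4]
grip_width: 13.9
gripper_force: 107.4
```

>>> arm_command(
  series=[
    {"travel": [0, 0, 0], "rot": [0, 0, 0]},
    {"travel": [0, 0, 0], "rot": [0, 0, 0]},
  ],
)

```text
time_s: 5.75
eef_pos: [437.2, -336.8, 170.6]
orientation: [[-0.092, 0.996, 0.002], [0.996, 0.092, -0.002], [-0.002, 0.002, -1.0]]
force: [-0.0, 0.1, -0.8]
grip_width: 13.7
gripper_force: 107.4
```

```bash
python3 - <<'E'
from h import *
p,s=wrist();print(s["eef_pos"],s["orientation"],s["grip_width"],s["force"],s["wrist_torque"])
R=np.array(s["orientation"]);g=np.array(s["eef_pos"])-R[:,2]*18.7
print(px(p,g+R[:,0]*130),px(p,g+R[:,0]*20-R[:,2]*8))
cv2.imwrite("pics/w3.png",p["frame"][:,:,::-1])
q=manip.get_image("side");print(px(q,g+R[:,0]*130),px(q,g+R[:,0]*20))
c=q["frame"][260:410,300:460,::-1];cv2.imwrite("pics/s3.png",cv2.resize(c,None,fx=4,fy=4,interpolation=2))
cv2.imwrite("pics/both.png",np.hstack([cv2.resize(p["frame"][:,:,::-1],(400,300)),cv2.resize(c,(320,300),interpolation=2)]))
E
```

```text
[ 437.186 -336.803  170.605] [[-0.092  0.996  0.002]
 [ 0.996  0.092 -0.002]
 [-0.002  0.002 -1.   ]] 13.72294440699887 [-0.005  0.105 -0.764] [-0.019  0.028 -0.021]
[ 313.549 -104.942] [313.778 288.423]
[360.004 279.821] [397.776 308.546]
```

View pics/both.png

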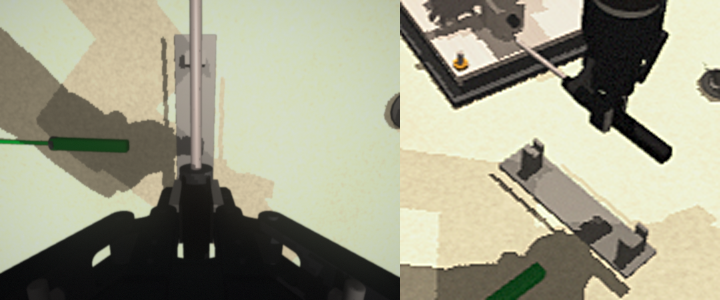

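The rod is held firmly. Only its weight registers, and the tip lies about 136 mm ahead of the grasp. Next I'll go above the open part of the ledge.

```bash
python3 - <<'E'
from h import *
plan([501.7,-222.6,147],down(83.55),5)
E
```

```text
{'travel': [0.021, 0.015, 0.004], 'rot': [-0.0, -0.0, 2.3]}
{'travel': [0.022, 0.014, 0.004], 'rot': [-0.0, -0.0, 2.3]}
{'travel': [0.023, 0.014, 0.004], 'rot': [-0.0, -0.0, 2.3]}
{'travel': [0.023, 0.013, 0.005], 'rot': [-0.0, -0.0, 2.3]}
{'travel': [0.023, 0.011, 0.004], 'rot': [-0.0, -0.0, 2.3]}
```

>>> arm_command(
  series=[
    {"travel": [0.021, 0.015, 0.004], "rot": [0, 0, 2.3]},
    {"travel": [0.022, 0.014, 0.004], "rot": [0, 0, 2.3]},
    {"travel": [0.023, 0.014, 0.004], "rot": [0, 0, 2.3]},
    {"travel": [0.023, 0.013, 0.005], "rot": [0, 0, 2.3]},
    {"travel": [0.023, 0.011, 0.004], "rot": [0, 0, 2.3]},
  ],
)

```text
time_s: 6.35
eef_pos: [501.6, -221.9, 146.1]
orientation: [[0.11, 0.994, -0.004], [0.994, -0.11, 0.002], [0.001, -0.004, -1.0]]
force: [0.8, -0.7, -0.5]
grip_width: 14.3
gripper_force: 107.5
```

>>> arm_command(
  series=[
    {"travel": [0, 0, 0], "rot": [0, 0, 0]},
    {"travel": [0, 0, 0], "rot": [0, 0, 0]},
    {"travel": [0, 0, 0], "rot": [0, 0, 0]},
  ],
)

```text
time_s: 6.65
eef_pos: [501.6, -223.7, 147.4]
orientation: [[0.108, 0.994, -0.002], [0.994, -0.108, 0.0], [0.0, -0.002, -1.0]]
force: [0.9, -0.0, -0.9]
grip_width: 13.8
gripper_force: 107.5
```

```bash
python3 - <<'E'
from h import *
p,s=wrist();print(s["eef_pos"],s["orientation"],s["force"],s["wrist_torque"])
cv2.imwrite("pics/w4.png",p["frame"][:,:,::-1])
R=np.array(s["orientation"]);g=np.array(s["eef_pos"])-R[:,2]*18.7
q=manip.get_image("side");print(px(q,g+R[:,0]*136))
c=q["frame"][200:320,270:430,::-1]
cv2.imwrite("pics/both4.png",np.hstack([cv2.resize(p["frame"][:300,150:450,::-1],(400,400)),cv2.resize(c,(400,400*3//4),interpolation=2,dst=None) if 0 else cv2.resize(c,(400,400),interpolation=2)]))
E
```

```text
[ 501.616 -223.7    147.387] [[ 0.108  0.994 -0.002]
 [ 0.994 -0.108  0.   ]
 [ 0.    -0.002 -1.   ]] [ 0.857 -0.002 -0.891] [-0.009  0.014  0.002]
[358.29  242.848]
```

View pics/both4.png

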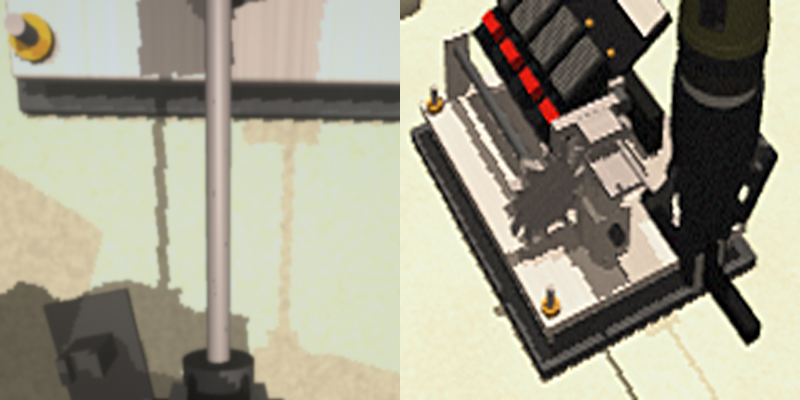

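```bash
python3 - <<'E'
from h import *
p,s=wrist()
q=[479.2,-23,-.1125,12.4]
for X in((30,-75,114.5),(70,-75,114.5),(30,-75,20),(70,-75,20)): print(px(p,W(q,X)))
# inverse for tip
R=np.array(s["orientation"]);t=np.array(s["eef_pos"])-R[:,2]*18.7+R[:,0]*136
a=q[2];d=t-np.array([q[0],q[1],q[3]]);print(t,np.cos(a)*d[0]+np.sin(a)*d[1],-np.sin(a)*d[0]+np.cos(a)*d[1],d[2])
D=manip.get_image("side");S=manip.get_image("scene")
for k in(D,S):
  print(px(k,t),[px(k,W(q,X)) for X in((30,-75,114.5),(70,-75,114.5),(30,-34,134.5),(67,-34,134.5))])
def crop(k,t,w):
  u=px(k,t).astype(int);return cv2.resize(k["frame"][u[1]-w:u[1]+w,u[0]-w:u[0]+w,::-1],(400,400),interpolation=2)
cv2.imwrite("pics/b5.png",np.hstack([crop(D,t,40),crop(S,t,40)]))
E
```

```text
[274.128 -14.393]
[380.774 -14.05 ]
[289.36   45.861]
[354.393  46.055]
[516.778 -88.919 166.626] 44.740957577927155 -61.28393291622807 154.22625051620233
[358.537 242.711] [array([355.658, 260.399]), array([369.591, 255.036]), array([347.108, 244.457]), array([359.952, 239.715])]
[275.77  243.009] [array([268.631, 256.737]), array([274.993, 266.035]), array([285.688, 244.588]), array([291.964, 252.849])]
```

View pics/b5.png

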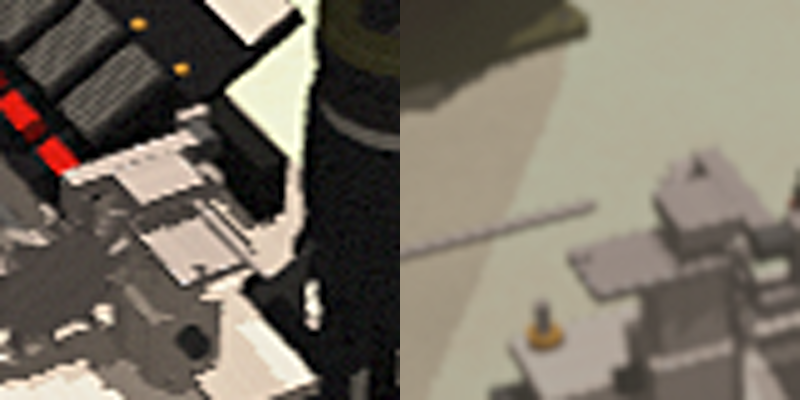

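Scene crop: the tip is at (195,207), close to the prediction, and sits above the open ledge beside the tab. Lowering to feel for the ledge.

>>> arm_command(
  series=[
    {"travel": [0, 0, 0.003], "rot": [0, 0, 0]},
    {"travel": [0, 0, 0.003], "rot": [0, 0, 0]},
    {"travel": [0, 0, 0.003], "rot": [0, 0, 0]},
    {"travel": [0, 0, 0.003], "rot": [0, 0, 0]},
    {"travel": [0, 0, 0.003], "rot": [0, 0, 0]},
  ],
)

```text
time_s: 7.4
eef_pos: [502.4, -223.4, 132.8]
orientation: [[0.108, 0.994, -0.0], [0.994, -0.108, 0.0], [0.0, -0.0, -1.0]]
force: [-0.1, 0.0, -0.0]
grip_width: 13.8
gripper_force: 107.5
```

>>> arm_command(
  series=[
    {"travel": [0, 0, 0.001], "rot": [0, 0, 0]},
    {"travel": [0, 0, 0.001], "rot": [0, 0, 0]},
    {"travel": [0, 0, 0.001], "rot": [0, 0, 0]},
    {"travel": [0, 0, 0.001], "rot": [0, 0, 0]},
    {"travel": [0, 0, 0], "rot": [0, 0, 0]},
  ],
)

```text
time_s: 7.9
eef_pos: [502.4, -223.4, 129.1]
orientation: [[0.108, 0.994, -0.0], [0.994, -0.108, 0.0], [0.0, -0.0, -1.0]]
force: [-0.3, 0.4, -1.3]
grip_width: 13.9
gripper_force: 107.5
```

>>> arm_command(
  series=[
    {"travel": [0, 0, 0.0015], "rot": [0, 0, 0]},
    {"travel": [0, 0, 0.0015], "rot": [0, 0, 0]},
    {"travel": [0, 0, 0.0015], "rot": [0, 0, 0]},
    {"travel": [0, 0, 0], "rot": [0, 0, 0]},
  ],
)

```text
time_s: 8.3
eef_pos: [502.3, -223.3, 124.4]
orientation: [[0.108, 0.994, -0.0], [0.994, -0.108, 0.0], [0.0, -0.001, -1.0]]
force: [-0.3, -0.2, -0.8]
grip_width: 13.7
gripper_force: 107.5
```

>>> arm_command(
  series=[
    {"travel": [0, 0, 0.0015], "rot": [0, 0, 0]},
    {"travel": [0, 0, 0.001], "rot": [0, 0, 0]},
    {"travel": [0, 0, 0], "rot": [0, 0, 0]},
  ],
)

```text
time_s: 8.6
eef_pos: [502.4, -223.4, 122.0]
orientation: [[0.108, 0.994, -0.0], [0.994, -0.108, 0.0], [0.0, -0.0, -1.0]]
force: [0.7, 0.3, -1.3]
grip_width: 13.6
gripper_force: 107.5
```

>>> arm_command(
  series=[
    {"travel": [0, 0, 0.0015], "rot": [0, 0, 0]},
    {"travel": [0, 0, 0.0015], "rot": [0, 0, 0]},
    {"travel": [0, 0, 0], "rot": [0, 0, 0]},
  ],
)

```text
time_s: 8.9
eef_pos: [502.8, -223.5, 119.5]
orientation: [[0.108, 0.994, 0.001], [0.994, -0.108, -0.0], [0.0, 0.001, -1.0]]
force: [0.3, -0.3, 2.4]
grip_width: 14.0
gripper_force: 107.8
```

>>> arm_command(
  series=[
    {"travel": [0, 0, 0.0015], "rot": [0, 0, 0]},
    {"travel": [0, 0, 0.0015], "rot": [0, 0, 0]},
    {"travel": [0, 0, 0], "rot": [0, 0, 0]},
  ],
)

```text
time_s: 9.2
eef_pos: [503.0, -223.5, 116.9]
orientation: [[0.108, 0.994, 0.002], [0.994, -0.108, 0.0], [0.0, 0.002, -1.0]]
force: [-1.0, -2.2, 7.7]
grip_width: 14.1
gripper_force: 108.6
```

>>> arm_command(
  series=[
    {"travel": [0, 0, 0.001], "rot": [0, 0, 0]},
    {"travel": [0, 0, 0.001], "rot": [0, 0, 0]},
    {"travel": [0, 0, 0], "rot": [0, 0, 0]},
  ],
)

```text
time_s: 9.5
eef_pos: [503.3, -223.5, 115.5]
orientation: [[0.108, 0.994, 0.002], [0.994, -0.108, 0.0], [0.001, 0.002, -1.0]]
force: [-2.5, -0.9, 9.6]
grip_width: 13.8
gripper_force: 109.0
```

>>> arm_command(
  series=[
    {"travel": [0, 0, -0.002], "rot": [0, 0, 0]},
    {"travel": [0, 0, -0.001], "rot": [0, 0, 0]},
    {"travel": [0, 0, 0], "rot": [0, 0, 0]},
  ],
)

```text
time_s: 9.8
eef_pos: [503.0, -223.5, 118.0]
orientation: [[0.108, 0.994, 0.002], [0.994, -0.108, -0.0], [0.0, 0.002, -1.0]]
force: [-0.9, -1.3, 4.5]
grip_width: 13.7
gripper_force: 108.3
```

>>> arm_command(
  series=[
    {"travel": [0, 0, -0.001], "rot": [0, 0, 0]},
    {"travel": [0, 0, 0], "rot": [0, 0, 0]},
  ],
)

```text
time_s: 10.0
eef_pos: [502.9, -223.5, 118.6]
orientation: [[0.108, 0.994, 0.001], [0.994, -0.108, -0.0], [-0.0, 0.001, -1.0]]
force: [0.1, -0.8, 4.1]
grip_width: 14.0
gripper_force: 108.1
```

>>> arm_command(
  series=[
    {"travel": [0, 0, -0.002], "rot": [0, 0, 0]},
    {"travel": [0.004, 0, 0], "rot": [0, 0, 0]},
    {"travel": [0.004, 0, 0], "rot": [0, 0, 0]},
    {"travel": [0.004, 0, 0], "rot": [0, 0, 0]},
    {"travel": [0.004, 0, 0], "rot": [0, 0, 0]},
  ],
)

```text
time_s: 10.5
eef_pos: [504.1, -207.2, 120.1]
orientation: [[0.108, 0.994, -0.0], [0.994, -0.108, -0.0], [-0.0, -0.0, -1.0]]
force: [0.2, -2.2, 2.3]
grip_width: 13.8
gripper_force: 107.8
```

>>> arm_command(
  series=[
    {"travel": [0.003, 0, 0], "rot": [0, 0, 0]},
    {"travel": [0.003, 0, 0], "rot": [0, 0, 0]},
    {"travel": [0, 0, 0], "rot": [0, 0, 0]},
  ],
)

```text
time_s: 10.8
eef_pos: [504.9, -200.7, 120.2]
orientation: [[0.107, 0.994, 0.0], [0.994, -0.107, 0.001], [0.001, 0.0, -1.0]]
force: [-0.3, -0.7, 1.5]
grip_width: 14.1
gripper_force: 107.8
```

>>> arm_command(
  series=[
    {"travel": [0.003, 0, -0.0005], "rot": [0, 0, 0]},
    {"travel": [0.003, 0, 0], "rot": [0, 0, 0]},
    {"travel": [0.003, 0, 0], "rot": [0, 0, 0]},
    {"travel": [0, 0, 0], "rot": [0, 0, 0]},
  ],
)

```text
time_s: 11.2
eef_pos: [505.8, -191.9, 120.6]
orientation: [[0.108, 0.994, -0.0], [0.994, -0.108, 0.001], [0.001, -0.0, -1.0]]
force: [0.6, 1.0, 1.2]
grip_width: 13.8
gripper_force: 107.7
```

>>> arm_command(
  series=[
    {"travel": [0.003, 0, 0], "rot": [0, 0, 0]},
    {"travel": [0.003, 0, 0], "rot": [0, 0, 0]},
    {"travel": [0, 0, 0], "rot": [0, 0, 0]},
  ],
)

```text
time_s: 11.5
eef_pos: [506.5, -186.1, 120.7]
orientation: [[0.108, 0.994, 0.0], [0.994, -0.108, 0.001], [0.001, 0.0, -1.0]]
force: [0.3, 0.1, 0.4]
grip_width: 14.2
gripper_force: 107.7
```

>>> arm_command(
  series=[
    {"travel": [0.003, 0, 0], "rot": [0, 0, 0]},
    {"travel": [0, 0, 0], "rot": [0, 0, 0]},
  ],
)

```text
time_s: 11.7
eef_pos: [506.9, -183.3, 120.7]
orientation: [[0.108, 0.994, 0.0], [0.994, -0.108, 0.0], [0.0, 0.0, -1.0]]
force: [-0.0, 0.2, 1.2]
grip_width: 13.9
gripper_force: 107.7
```

>>> arm_command(
  series=[
    {"travel": [0, 0, -0.004], "rot": [0, 0, 0]},
    {"travel": [0, 0, -0.004], "rot": [0, 0, 0]},
    {"travel": [0, 0, -0.005], "rot": [0, 0, 0]},
    {"travel": [0, 0, -0.005], "rot": [0, 0, 0]},
  ],
)

```text
time_s: 12.1
eef_pos: [506.4, -183.4, 138.7]
orientation: [[0.108, 0.994, -0.001], [0.994, -0.108, 0.001], [0.0, -0.001, -1.0]]
force: [0.6, 1.3, -2.8]
grip_width: 14.0
gripper_force: 107.4
```

```bash
python3 - <<'E'
from h import *
S=manip.get_image("scene");D=manip.get_image("side")
s=manip.read_state();R=np.array(s["orientation"]);t=np.array(s["eef_pos"])-R[:,2]*18.7+R[:,0]*136
print(s["force"],s["wrist_torque"])
def crop(k,t,w):
  u=px(k,t).astype(int);return cv2.resize(k["frame"][u[1]-w:u[1]+w,u[0]-w:u[0]+w,::-1],(400,400),interpolation=2)
cv2.imwrite("pics/b6.png",np.hstack([crop(D,t,40),crop(S,t,40)]))
E
```

```text
[-0.028  1.599 -2.096] [-0.001  0.179  0.103]
```

View pics/b6.png

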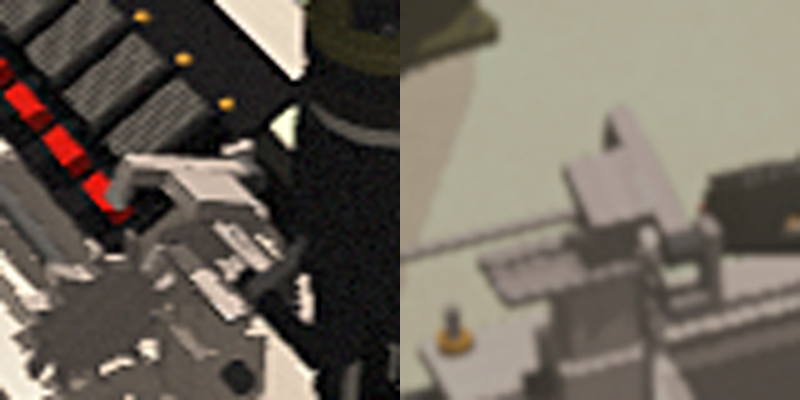

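The pawl is rising on the rod: in the right crop the tab is tilted at (610,185) with the rod under it. Carrying it on round its arc.

>>> arm_command(
  series=[
    {"travel": [0, 0.002, -0.007], "rot": [0, 0, 0]},
    {"travel": [0, 0.004, -0.007], "rot": [0, 0, 0]},
    {"travel": [0, 0.005, -0.006], "rot": [0, 0, 0]},
    {"travel": [0, 0.006, -0.005], "rot": [0, 0, 0]},
  ],
)

```text
time_s: 12.6
eef_pos: [524.5, -185.8, 164.6]
orientation: [[0.108, 0.994, 0.001], [0.994, -0.108, -0.0], [-0.0, 0.001, -1.0]]
force: [0.5, 0.3, -2.1]
grip_width: 14.0
gripper_force: 107.6
```

>>> arm_command(
  series=[
    {"travel": [0, 0.007, -0.004], "rot": [0, 0, 0]},
    {"travel": [0, 0.007, -0.002], "rot": [0, 0, 0]},
    {"travel": [0, 0.007, -0.001], "rot": [0, 0, 0]},
    {"travel": [0, 0.007, 0], "rot": [0, 0, 0]},
    {"travel": [0, 0.007, 0], "rot": [0, 0, 0]},
  ],
)

```text
time_s: 13.1
eef_pos: [559.2, -189.3, 170.5]
orientation: [[0.108, 0.994, -0.0], [0.994, -0.108, 0.0], [0.0, -0.0, -1.0]]
force: [-0.6, 0.2, -0.5]
grip_width: 14.0
gripper_force: 107.8
```

>>> arm_command(
  series=[
    {"travel": [0, 0.005, 0], "rot": [0, 0, 0]},
    {"travel": [0, 0, 0], "rot": [0, 0, 0]},
    {"travel": [0, 0, 0], "rot": [0, 0, 0]},
  ],
)

```text
time_s: 13.4
eef_pos: [563.3, -189.7, 170.4]
orientation: [[0.108, 0.994, -0.001], [0.994, -0.108, 0.0], [0.0, -0.001, -1.0]]
force: [-0.1, 0.5, -0.6]
grip_width: 14.0
gripper_force: 107.8
```

```bash
python3 - <<'E'
from h import *
s=manip.read_state();R=np.array(s["orientation"]);t=np.array(s["eef_pos"])-R[:,2]*18.7+R[:,0]*136
q=[477.2,-23.5,-.1125,22];a=q[2];d=t-np.array([q[0],q[1],q[3]]);print(np.cos(a)*d[0]+np.sin(a)*d[1],-np.sin(a)*d[0]+np.cos(a)*d[1],d[2]-128.5)
S=manip.get_image("scene");D=manip.get_image("side")
for k in(S,D):print([(d["location"],d["score"]) for d in manip.recognise("pawl",k)])
def crop(k,t,w):
  u=px(k,t).astype(int);return cv2.resize(k["frame"][u[1]-w:u[1]+w,u[0]-w:u[0]+w,::-1],(400,400),interpolation=2)
cv2.imwrite("pics/b7.png",np.hstack([crop(D,t,40),crop(S,t,40)]))
E
```

```text
103.64252555723321 -19.532528944113945 38.627341149426
[([603.2, -48.7, 183.2], 0.63)]
[([581.4, -42.6, 173.7], 0.88)]
```

>>> arm_command(
  series=[
    {"travel": [0, -0.015, -0.006], "rot": [0, 0, 0]},
    {"travel": [0, -0.02, -0.006], "rot": [0, 0, 0]},
    {"travel": [-0.03, -0.01, 0], "rot": [0, 0, 0]},
    {"travel": [-0.045, 0, 0], "rot": [0, 0, 0]},
    {"travel": [-0.02, 0, 0], "rot": [0, 0, 0]},
  ],
)

```text
time_s: 14.1
eef_pos: [506.8, -281.7, 183.7]
orientation: [[0.11, 0.994, 0.0], [0.994, -0.11, -0.002], [-0.002, 0.001, -1.0]]
force: [0.7, 0.3, -0.3]
grip_width: 13.9
gripper_force: 107.8
```

```bash
python3 - <<'E'
from h import *
q=[477.2,-23.5,-.1125,22]
D=manip.get_image("side");S=manip.get_image("scene");t=W(q,(85,0,128.5))
for k in(S,D):print([(d["location"],d["score"]) for d in manip.recognise("pawl",k)])
def crop(k,t,w):
  u=px(k,t).astype(int);return cv2.resize(k["frame"][u[1]-w:u[1]+w,u[0]-w:u[0]+w,::-1],(400,400),interpolation=2)
cv2.imwrite("pics/b7.png",np.hstack([crop(D,t,55),crop(S,t,55)]))
plan([438.0,-337.2,80],down(95.3),5)
E
```

```text
[([605.1, -48.9, 184.5], 0.5)]
[([582.5, -44.4, 177.0], 0.59)]
{'travel': [-0.013, -0.013, 0.021], 'rot': [-0.0, -0.0, -2.3]}
{'travel': [-0.013, -0.013, 0.02], 'rot': [-0.0, -0.0, -2.3]}
{'travel': [-0.012, -0.013, 0.021], 'rot': [-0.0, -0.0, -2.3]}
{'travel': [-0.011, -0.014, 0.02], 'rot': [-0.0, -0.0, -2.3]}
{'travel': [-0.011, -0.015, 0.021], 'rot': [-0.0, -0.0, -2.3]}
```

View pics/b7.png

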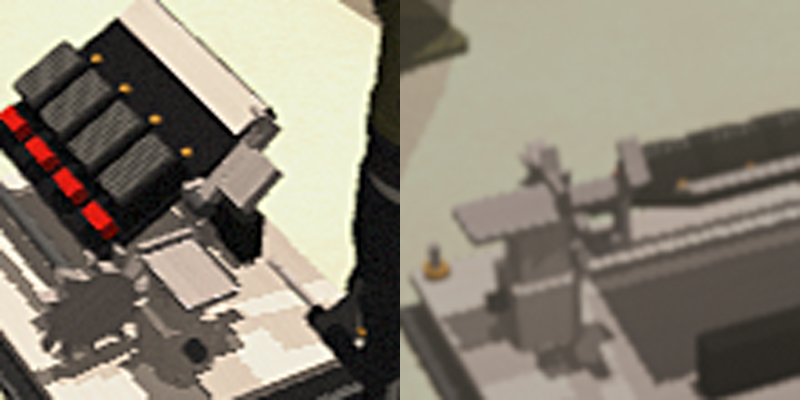

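The pawl lies thrown back, with its tab at (250,180) in the left crop beyond the hinge, and the ledge is clear at (190,270). Returning the rod to its rest.

>>> arm_command(
  series=[
    {"travel": [-0.013, -0.013, 0.021], "rot": [0, 0, -2.3]},
    {"travel": [-0.013, -0.013, 0.02], "rot": [0, 0, -2.3]},
    {"travel": [-0.012, -0.013, 0.021], "rot": [0, 0, -2.3]},
    {"travel": [-0.011, -0.014, 0.02], "rot": [0, 0, -2.3]},
    {"travel": [-0.011, -0.015, 0.021], "rot": [0, 0, -2.3]},
  ],
)

```text
time_s: 14.8
eef_pos: [438.3, -336.3, 79.4]
orientation: [[-0.096, 0.995, 0.0], [0.995, 0.096, 0.0], [0.0, 0.0, -1.0]]
force: [-0.3, -0.2, -0.8]
grip_width: 13.7
gripper_force: 107.7
```

>>> arm_command(
  series=[
    {"travel": [0, 0, 0], "rot": [0, 0, 0]},
    {"travel": [0, 0, 0], "rot": [0, 0, 0]},
    {"travel": [0, 0, 0], "rot": [0, 0, 0]},
  ],
)

```text
time_s: 15.1
eef_pos: [440.2, -337.2, 80.9]
orientation: [[-0.093, 0.996, 0.002], [0.996, 0.093, -0.001], [-0.001, 0.002, -1.0]]
force: [-0.4, 1.3, -0.4]
grip_width: 13.6
gripper_force: 107.8
```

```bash
python3 - <<'E'
from h import *
s=manip.read_state();print(s["eef_pos"],s["orientation"][:,0])
plan([438.0,-337.2,24],down(95.3),1)
E
```

```text
[ 440.161 -337.181   80.95 ] [-0.093  0.996 -0.001]
{'travel': [0.0002, -0.0023, 0.0569], 'rot': [0.1, 0.1, 0.0]}
```

>>> arm_command(
  series=[
    {"travel": [0, -0.002, 0.02], "rot": [0, 0, 0]},
    {"travel": [0, 0, 0.015], "rot": [0, 0, 0]},
    {"travel": [0, 0, 0.008], "rot": [0, 0, 0]},
    {"travel": [0, 0, 0.004], "rot": [0, 0, 0]},
    {"travel": [0, 0, 0], "rot": [0, 0, 0]},
  ],
)

```text
time_s: 15.6
eef_pos: [437.2, -337.6, 32.9]
orientation: [[-0.093, 0.996, 0.0], [0.996, 0.093, -0.0], [-0.0, 0.0, -1.0]]
force: [0.8, -0.3, -1.0]
grip_width: 13.7
gripper_force: 107.8
```

>>> arm_command(
  series=[
    {"travel": [0, 0, 0.004], "rot": [0, 0, 0]},
    {"travel": [0, 0, 0.004], "rot": [0, 0, 0]},
    {"travel": [0, 0, 0], "rot": [0, 0, 0]},
  ],
)

```text
time_s: 15.9
eef_pos: [436.5, -337.6, 24.4]
orientation: [[-0.092, 0.996, -0.0], [0.996, 0.092, 0.0], [0.0, -0.0, -1.0]]
force: [-0.7, -0.6, -0.7]
grip_width: 14.2
gripper_force: 107.8
```

>>> arm_command(
  series=[
    {"travel": [0, 0.001, 0.002], "rot": [0, 0, 0]},
    {"travel": [0, 0, 0.001], "rot": [0, 0, 0]},
    {"travel": [0, 0, 0], "rot": [0, 0, 0]},
  ],
)

```text
time_s: 16.2
eef_pos: [437.9, -337.8, 21.8]
orientation: [[-0.092, 0.996, 0.0], [0.996, 0.092, -0.0], [-0.0, 0.0, -1.0]]
force: [-0.5, 0.6, -0.7]
grip_width: 14.1
gripper_force: 108.1
```

>>> arm_command(
  series=[
    {"travel": [0, 0, 0], "rot": [0, 0, 0]},
    {"travel": [0, 0, 0], "rot": [0, 0, 0]},
    {"travel": [0, 0, 0], "rot": [0, 0, 0]},
    {"travel": [0, 0, 0], "rot": [0, 0, 0]},
  ],
  grip=90,
)

```text
time_s: 16.6
eef_pos: [437.7, -337.7, 21.7]
orientation: [[-0.092, 0.996, 0.0], [0.996, 0.092, -0.0], [-0.0, 0.0, -1.0]]
force: [-0.6, -0.6, 0.5]
grip_width: 55.2
gripper_force: 0.0
```

>>> arm_command(
  series=[
    {"travel": [0, 0, -0.02], "rot": [0, 0, 0]},
    {"travel": [0, 0, -0.04], "rot": [0, 0, 0]},
    {"travel": [0, 0, -0.05], "rot": [0, 0, 0]},
    {"travel": [0, 0, -0.05], "rot": [0, 0, 0]},
    {"travel": [0, 0, -0.05], "rot": [0, 0, 0]},
  ],
)

```text
time_s: 17.1
eef_pos: [437.3, -337.4, 233.7]
orientation: [[-0.092, 0.996, 0.0], [0.996, 0.092, -0.0], [-0.0, 0.0, -1.0]]
force: [1.9, -0.4, -0.6]
grip_width: 55.3
gripper_force: 0.0
```

```bash
python3 - <<'E'
from h import *
p,s=wrist();print(s["time_s"],s["eef_pos"],s["grip_width"])
for k in("rod_grip","rod_tip"):print(k,[(d["location"],round(d["score"],2)) for d in manip.recognise(k,p)])
t=np.array([424,-206,38]);r=np.array([443.5,-416,38]);print(px(p,t),px(p,r))
cv2.imwrite("pics/w8.png",p["frame"][:,:,::-1])
g=cv2.cvtColor(p["frame"],cv2.COLOR_RGB2GRAY);ys,xs=np.where(g<45)
m=(abs(xs-315)<60)&(ys<330);print([(y,int(xs[m&(ys==y)].min()),int(xs[m&(ys==y)].max())) for y in range(120,330,15) if (m&(ys==y)).any()])
q=[477.2,-23.5,-.1125,22]
S=manip.get_image("side");
for n in("panel","pawl"):print(n,[(d["location"],round(d["score"],2)) for d in manip.recognise(n,S)])
for a in(0.5,.6,.7):print(a,W(q,(168*np.cos(a)-8*np.sin(a),112,72+168*np.sin(a)+8*np.cos(a))), [px(S,W(q,(x*np.cos(a)-8*np.sin(a),y,72+x*np.sin(a)+8*np.cos(a)))) for x,y in((168,112),(183,27),(183,197),(153,27))])
E
```

```text
17.1 [ 437.29 -337.37  233.71] 55.31454665022056
rod_grip [([438.6, -333.1, 45.4], 0.83), ([282.1, -356.6, 14.6], 0.6)]
rod_tip [([436.3, -337.3, 43.9], 0.64)]
[311.751  56.226] [312.197 297.214]
[(210, 305, 321), (225, 305, 321), (240, 306, 321), (255, 306, 321), (270, 306, 322), (285, 308, 320)]
panel [([547.3, 50.8, 152.7], 0.72)]
pawl [([582.8, -43.3, 174.0], 0.61)]
0.5 [632.464  71.671 181.564] [array([355.158, 190.329]), array([377.229, 203.156]), array([343.101, 171.571]), array([368.241, 210.684])]
0.6 [623.065  72.733 195.463] [array([352.317, 186.972]), array([374.246, 199.452]), array([340.034, 167.863]), array([365.636, 207.69 ])]
0.7 [612.333  73.946 208.347] [array([348.975, 184.018]), array([370.685, 196.197]), array([336.436, 164.571]), array([362.557, 205.084])]
```

The rod is back on its rest: its dark handle projects where it did before and the network puts the grip at (439,-333). Next I'll shut the fingers and go above the panel's strip.

```bash
python3 - <<'E'
from h import *
plan([631,72,270],down(83.55),10)
E
```

```text
{'travel': [0.039, 0.023, -0.004], 'rot': [-0.0, -0.0, 1.2]}
{'travel': [0.039, 0.022, -0.004], 'rot': [-0.0, -0.0, 1.2]}
{'travel': [0.04, 0.021, -0.004], 'rot': [-0.0, -0.0, 1.2]}
{'travel': [0.04, 0.021, -0.004], 'rot': [-0.0, -0.0, 1.2]}
{'travel': [0.041, 0.02, -0.004], 'rot': [-0.0, -0.0, 1.2]}
{'travel': [0.041, 0.019, -0.004], 'rot': [-0.0, -0.0, 1.2]}
{'travel': [0.042, 0.018, -0.004], 'rot': [-0.0, -0.0, 1.2]}
{'travel': [0.042, 0.017, -0.004], 'rot': [-0.0, -0.0, 1.2]}
{'travel': [0.042, 0.016, -0.004], 'rot': [-0.0, -0.0, 1.2]}
{'travel': [0.043, 0.016, -0.003], 'rot': [-0.0, -0.0, 1.2]}
```

>>> arm_command(
  series=[
    {"travel": [0.038, 0.022, -0.015], "rot": [0, 0, 1.2]},
    {"travel": [0.039, 0.022, -0.015], "rot": [0, 0, 1.2]},
    {"travel": [0.04, 0.021, -0.009], "rot": [0, 0, 1.2]},
    {"travel": [0.04, 0.021, 0], "rot": [0, 0, 1.2]},
    {"travel": [0.041, 0.02, 0], "rot": [0, 0, 1.2]},
  ],
  grip=255,
  newtons=40,
)

```text
time_s: 17.9
eef_pos: [533.3, -132.8, 268.9]
orientation: [[0.014, 1.0, -0.003], [1.0, -0.014, 0.001], [0.001, -0.003, -1.0]]
force: [0.7, -0.7, -0.6]
grip_width: -0.4
gripper_force: 0.0
```

>>> arm_command(
  series=[
    {"travel": [0.041, 0.019, 0], "rot": [0, 0, 1.2]},
    {"travel": [0.042, 0.018, 0], "rot": [0, 0, 1.2]},
    {"travel": [0.042, 0.017, 0], "rot": [0, 0, 1.2]},
    {"travel": [0.042, 0.016, 0], "rot": [0, 0, 1.2]},
    {"travel": [0.043, 0.016, 0], "rot": [0, 0, 1.2]},
  ],
)

```text
time_s: 18.4
eef_pos: [630.3, 72.2, 268.1]
orientation: [[0.118, 0.993, -0.004], [0.993, -0.118, -0.001], [-0.001, -0.004, -1.0]]
force: [-0.1, -0.0, 0.8]
grip_width: -0.5
gripper_force: 0.0
```

>>> arm_command(
  series=[
    {"travel": [0, 0, 0.01], "rot": [0, 0, 0]},
    {"travel": [0, 0, 0.015], "rot": [0, 0, 0]},
    {"travel": [0, 0, 0.01], "rot": [0, 0, 0]},
    {"travel": [0, 0, 0], "rot": [0, 0, 0]},
  ],
)

```text
time_s: 18.8
eef_pos: [628.8, 69.9, 232.3]
orientation: [[0.117, 0.993, -0.006], [0.993, -0.117, -0.001], [-0.002, -0.006, -1.0]]
force: [-0.6, 0.1, -0.0]
grip_width: 0.0
gripper_force: 0.0
```

```bash
python3 - <<'E'
from h import *
p,s=wrist();print(s["time_s"],s["eef_pos"],s["force"])
cv2.imwrite("pics/w9.png",p["frame"][:,:,::-1])
q=[477.2,-23.5,-.1125,22]
# strip outline predicted at angles; bright strip rows along the column of plate y=112+-?
for a in(.45,.5,.55,.6,.65,.7):
    print(a,[px(p,W(q,(x*np.cos(a)-8*np.sin(a),y,72+x*np.sin(a)+8*np.cos(a)))).round() for x,y in((153,112),(183,112),(153,190),(183,190),(153,160),(183,160))])
for v in range(20,400,30): print(v,p["frame"][v,300:640:10].mean(1).round().astype(int))
E
```

```text
18.8 [628.83   69.883 232.311] [-0.572  0.141 -0.041]
0.45 [array([304., 257.]), array([354., 264.]), array([302., 112.]), array([357., 110.]), array([303., 171.]), array([356., 173.])]
0.5 [array([296., 261.]), array([346., 269.]), array([294., 111.]), array([349., 109.]), array([295., 172.]), array([348., 175.])]
0.55 [array([288., 264.]), array([338., 274.]), array([284., 110.]), array([339., 107.]), array([286., 174.]), array([339., 176.])]
0.6 [array([279., 268.]), array([327., 280.]), array([274., 110.]), array([328., 106.]), array([276., 175.]), array([328., 178.])]
0.65 [array([268., 272.]), array([315., 285.]), array([262., 109.]), array([315., 105.]), array([264., 176.]), array([315., 180.])]
0.7 [array([256., 276.]), array([302., 291.]), array([248., 108.]), array([299., 103.]), array([251., 177.]), array([300., 181.])]
20 [223 223 224 221 224 226 224 220 223 227 227 226 226 226 223 227 223 222
 222 223 226 224 222 225 222 220 217 219 218 219 217 214 214 210]
50 [225 227 224 226 228 227 225 226 226 228 224 227 229 226 227 229 228 227
 229 229 225 222 226 225 225 223 223 22
[... 898 characters left out ...]
12 218 216  57 228 228 163 211 209 220 232 232 232 232 232 233
 232 232 231 232 232 232 233 230 228 230 228 228 228 226 226 226]
290 [ 72  45  74  81 100  42 225 224 205 208 209 213 218 213 215 225 217 220
 232 229 229 229 230 229 228 231 228 229 230 226 228 228 226 225]
320 [ 69  30  70  73  34  37 220 213 211 212 208 214 214 218 215 215 211 215
 211 213 223 226 230 229 227 230 229 228 227 226 226 225 224 222]
350 [ 20  25  22  26  27  30  32  33  48  39  40  57  44  44  77 210 216 212
 211 212 224 230 230 230 228 229 229 228 227 225 224 223 222 220]
380 [ 17  22  20  20  20  23  25  26  26  29  32  35  40  43  39  37  39  39
  41  44  46 224 226 228 227 226 227 225 224 226 224 223 223 221]
```

>>> arm_command(
  series=[
    {"travel": [0, 0.002, 0.012], "rot": [0, 0, 0]},
    {"travel": [0, 0.002, 0.012], "rot": [0, 0, 0]},
    {"travel": [0, 0, 0.008], "rot": [0, 0, 0]},
    {"travel": [0, 0, 0.004], "rot": [0, 0, 0]},
    {"travel": [0, 0, 0], "rot": [0, 0, 0]},
  ],
)

```text
time_s: 19.35
eef_pos: [634.3, 70.0, 198.7]
orientation: [[0.117, 0.993, -0.002], [0.993, -0.117, -0.0], [-0.0, -0.002, -1.0]]
force: [0.7, 0.5, -0.0]
grip_width: -0.0
gripper_force: 0.0
```

>>> arm_command(
  series=[
    {"travel": [0, 0, 0.002], "rot": [0, 0, 0]},
    {"travel": [0, 0, 0.002], "rot": [0, 0, 0]},
    {"travel": [0, 0, 0.002], "rot": [0, 0, 0]},
    {"travel": [0, 0, 0.002], "rot": [0, 0, 0]},
    {"travel": [0, 0, 0], "rot": [0, 0, 0]},
  ],
)

```text
time_s: 19.85
eef_pos: [634.7, 70.1, 191.4]
orientation: [[0.117, 0.993, -0.0], [0.993, -0.117, -0.0], [-0.0, -0.0, -1.0]]
force: [0.1, 0.9, 0.6]
grip_width: -0.0
gripper_force: 0.0
```

>>> arm_command(
  series=[
    {"travel": [0, 0, 0.002], "rot": [0, 0, 0]},
    {"travel": [0, 0, 0.002], "rot": [0, 0, 0]},
    {"travel": [0, 0, 0.002], "rot": [0, 0, 0]},
    {"travel": [0, 0.001, 0.002], "rot": [0, 0, 0]},
    {"travel": [0, 0.001, 0.002], "rot": [0, 0, 0]},
  ],
)

```text
time_s: 20.35
eef_pos: [638.8, 69.7, 183.8]
orientation: [[0.117, 0.993, 0.005], [0.993, -0.117, -0.0], [0.0, 0.005, -1.0]]
force: [0.2, -1.3, 7.4]
grip_width: 0.0
gripper_force: 2.9
```

>>> arm_command(
  series=[
    {"travel": [0, 0.001, 0.002], "rot": [0, 0, 0]},
    {"travel": [0, 0.001, 0.002], "rot": [0, 0, 0]},
    {"travel": [0, 0.001, 0.002], "rot": [0, 0, 0]},
    {"travel": [0, 0.001, 0.002], "rot": [0, 0, 0]},
    {"travel": [0, 0.001, 0.002], "rot": [0, 0, 0]},
  ],
)

```text
time_s: 20.85
eef_pos: [644.2, 69.0, 173.9]
orientation: [[0.117, 0.993, 0.006], [0.993, -0.117, -0.0], [0.0, 0.006, -1.0]]
force: [1.2, -0.7, 7.4]
grip_width: 0.1
gripper_force: 2.8
```

>>> arm_command(
  series=[
    {"travel": [0, 0.0005, 0.002], "rot": [0, 0, 0]},
    {"travel": [0, 0.0005, 0.002], "rot": [0, 0, 0]},
    {"travel": [0, 0.0005, 0.002], "rot": [0, 0, 0]},
    {"travel": [0, 0.0005, 0.002], "rot": [0, 0, 0]},
    {"travel": [0, 0.0005, 0.002], "rot": [0, 0, 0]},
  ],
)

```text
time_s: 21.35
eef_pos: [647.1, 68.9, 164.0]
orientation: [[0.117, 0.993, 0.007], [0.993, -0.117, -0.0], [0.001, 0.007, -1.0]]
force: [2.6, -0.7, 6.3]
grip_width: -0.1
gripper_force: 2.8
```

>>> arm_command(
  series=[
    {"travel": [0, 0.0005, 0.002], "rot": [0, 0, 0]},
    {"travel": [0, 0.0005, 0.002], "rot": [0, 0, 0]},
    {"travel": [0, 0.0005, 0.002], "rot": [0, 0, 0]},
    {"travel": [0, 0.0005, 0.002], "rot": [0, 0, 0]},
    {"travel": [0, 0.0005, 0.002], "rot": [0, 0, 0]},
  ],
)

```text
time_s: 21.85
eef_pos: [650.1, 68.6, 154.2]
orientation: [[0.117, 0.993, 0.008], [0.993, -0.117, -0.0], [0.001, 0.008, -1.0]]
force: [2.0, -0.1, 6.2]
grip_width: -0.1
gripper_force: 2.8
```

>>> arm_command(
  series=[
    {"travel": [0, 0.0005, 0.002], "rot": [0, 0, 0]},
    {"travel": [0, 0.0005, 0.002], "rot": [0, 0, 0]},
    {"travel": [0, 0, 0.002], "rot": [0, 0, 0]},
    {"travel": [0, 0.0005, 0.002], "rot": [0, 0, 0]},
    {"travel": [0, 0, 0.002], "rot": [0, 0, 0]},
  ],
)

```text
time_s: 22.35
eef_pos: [651.6, 68.5, 144.1]
orientation: [[0.117, 0.993, 0.008], [0.993, -0.117, 0.0], [0.001, 0.008, -1.0]]
force: [2.4, -1.6, 6.7]
grip_width: -0.1
gripper_force: 2.7
```

>>> arm_command(
  series=[
    {"travel": [0, 0.0005, 0.002], "rot": [0, 0, 0]},
    {"travel": [0, 0, 0.002], "rot": [0, 0, 0]},
    {"travel": [0, 0.0005, 0.002], "rot": [0, 0, 0]},
    {"travel": [0, 0, 0.002], "rot": [0, 0, 0]},
    {"travel": [0, 0, 0.002], "rot": [0, 0, 0]},
  ],
)

```text
time_s: 22.85
eef_pos: [652.8, 68.4, 134.1]
orientation: [[0.117, 0.993, 0.008], [0.993, -0.117, 0.0], [0.001, 0.008, -1.0]]
force: [2.5, -0.8, 6.9]
grip_width: -0.2
gripper_force: 2.8
```

>>> arm_command(
  series=[
    {"travel": [0, 0.0005, 0.002], "rot": [0, 0, 0]},
    {"travel": [0, 0, 0.002], "rot": [0, 0, 0]},
    {"travel": [0, 0.0005, 0.002], "rot": [0, 0, 0]},
    {"travel": [0, 0, 0.002], "rot": [0, 0, 0]},
    {"travel": [0, 0, 0.002], "rot": [0, 0, 0]},
  ],
)

```text
time_s: 23.35
eef_pos: [654.0, 68.2, 124.1]
orientation: [[0.117, 0.993, 0.008], [0.993, -0.117, 0.0], [0.001, 0.008, -1.0]]
force: [3.4, -1.2, 6.1]
grip_width: 0.3
gripper_force: 2.7
```

>>> arm_command(
  series=[
    {"travel": [0, 0, 0.002], "rot": [0, 0, 0]},
    {"travel": [0, 0, 0.002], "rot": [0, 0, 0]},
    {"travel": [0, 0, 0.002], "rot": [0, 0, 0]},
    {"travel": [0, 0, 0.001], "rot": [0, 0, 0]},
    {"travel": [0, 0, 0.001], "rot": [0, 0, 0]},
  ],
)

```text
time_s: 23.85
eef_pos: [654.4, 68.2, 116.2]
orientation: [[0.117, 0.993, 0.009], [0.993, -0.117, -0.0], [0.001, 0.009, -1.0]]
force: [3.9, -0.9, 6.5]
grip_width: -0.1
gripper_force: 2.7
```

Now 1 mm steps, watching for the stop.

>>> arm_command(
  series=[
    {"travel": [0, 0, 0.0015], "rot": [0, 0, 0]},
    {"travel": [0, 0, 0.0015], "rot": [0, 0, 0]},
    {"travel": [0, 0, 0.0015], "rot": [0, 0, 0]},
    {"travel": [0, 0, 0.0015], "rot": [0, 0, 0]},
    {"travel": [0, 0, 0.001], "rot": [0, 0, 0]},
  ],
)

```text
time_s: 24.35
eef_pos: [654.5, 68.2, 109.2]
orientation: [[0.117, 0.993, 0.009], [0.993, -0.117, -0.0], [0.001, 0.009, -1.0]]
force: [3.4, -0.5, 6.3]
grip_width: -0.1
gripper_force: 2.7
```

>>> arm_command(
  series=[
    {"travel": [0, 0, 0.001], "rot": [0, 0, 0]},
    {"travel": [0, 0, 0.001], "rot": [0, 0, 0]},
    {"travel": [0, 0, 0.001], "rot": [0, 0, 0]},
    {"travel": [0, 0, 0.001], "rot": [0, 0, 0]},
  ],
)

```text
time_s: 24.75
eef_pos: [654.9, 68.2, 105.4]
orientation: [[0.117, 0.993, 0.01], [0.993, -0.117, -0.0], [0.001, 0.01, -1.0]]
force: [4.8, -0.1, 6.5]
grip_width: -0.1
gripper_force: 2.7
```

>>> arm_command(
  series=[
    {"travel": [0, 0, 0.001], "rot": [0, 0, 0]},
    {"travel": [0, 0, 0.001], "rot": [0, 0, 0]},
    {"travel": [0, 0, 0.001], "rot": [0, 0, 0]},
    {"travel": [0, 0, 0.001], "rot": [0, 0, 0]},
  ],
)

```text
time_s: 25.15
eef_pos: [654.6, 68.3, 101.3]
orientation: [[0.117, 0.993, 0.009], [0.993, -0.117, 0.0], [0.001, 0.009, -1.0]]
force: [3.6, 0.0, 5.7]
grip_width: -0.2
gripper_force: 2.8
```

>>> arm_command(
  series=[
    {"travel": [0, 0, 0.001], "rot": [0, 0, 0]},
    {"travel": [0, 0, 0.001], "rot": [0, 0, 0]},
  ],
)

```text
time_s: 25.35
eef_pos: [654.7, 68.2, 100.3]
orientation: [[0.117, 0.993, 0.01], [0.993, -0.117, 0.0], [0.001, 0.01, -1.0]]
force: [0.6, -1.6, 15.3]
grip_width: 0.1
gripper_force: 7.5
```

The force jumped at z = 100 mm, so the rigid stop is reached. I'll confirm briefly, then lift off.

>>> arm_command(
  series=[
    {"travel": [0, 0, 0.0005], "rot": [0, 0, 0]},
    {"travel": [0, 0, 0], "rot": [0, 0, 0]},
    {"travel": [0, 0, 0], "rot": [0, 0, 0]},
  ],
)

```text
time_s: 25.65
eef_pos: [654.7, 68.3, 100.3]
orientation: [[0.117, 0.993, 0.01], [0.993, -0.117, 0.0], [0.001, 0.01, -1.0]]
force: [1.5, -1.2, 12.4]
grip_width: -0.1
gripper_force: 6.3
```

>>> arm_command(
  series=[
    {"travel": [0, 0, -0.005], "rot": [0, 0, 0]},
    {"travel": [0, 0, -0.015], "rot": [0, 0, 0]},
    {"travel": [0, 0, -0.03], "rot": [0, 0, 0]},
    {"travel": [0, 0, -0.04], "rot": [0, 0, 0]},
    {"travel": [0, 0, -0.04], "rot": [0, 0, 0]},
  ],
)

```text
time_s: 26.15
eef_pos: [649.3, 68.2, 226.5]
orientation: [[0.117, 0.993, -0.003], [0.993, -0.117, -0.0], [-0.001, -0.003, -1.0]]
force: [1.3, -0.1, 0.6]
grip_width: 0.0
gripper_force: 0.0
```

>>> arm_command(
  series=[
    {"travel": [0, 0, -0.03], "rot": [0, 0, 0]},
    {"travel": [0, 0, 0], "rot": [0, 0, 0]},
    {"travel": [0, 0, 0], "rot": [0, 0, 0]},
  ],
)

```text
time_s: 26.45
eef_pos: [650.5, 68.4, 256.5]
orientation: [[0.117, 0.993, 0.001], [0.993, -0.117, 0.0], [0.0, 0.001, -1.0]]
force: [-0.7, -0.1, -1.3]
grip_width: 0.1
gripper_force: 0.0
```

```bash
python3 - <<'E'
from h import *
s=manip.read_state();print(s["time_s"],s["eef_pos"],s["force"])
for c in("side","scene"):
    S=manip.get_image(c);cv2.imwrite(f"pics/{c}_end.png",S["frame"][:,:,::-1])
    for n in("panel","pawl","rod_grip","bottle","spool","dome"):print(c,n,[(np.round(d["location"]),round(d["score"],2)) for d in manip.recognise(n,S)[:2]])
q=[477.2,-23.5,-.1125,21]
D=manip.get_image("side")
# aluminium strip: bright blob near its flat-pose projection
poly=np.array([px(D,W(q,(x,y,80))) for x,y in((153,27),(183,27),(183,197),(153,197))]);print(poly.round())
m=np.zeros((480,640),np.uint8);cv2.fillPoly(m,[poly.astype(np.int32)],1)
g=cv2.cvtColor(D["frame"],cv2.COLOR_RGB2GRAY);print("strip brightness mean/std",g[m>0].mean(),g[m>0].std())
E
```

```text
26.45 [650.453  68.383 256.46 ] [-0.697 -0.121 -1.3  ]
side panel [(array([550.,  53., 100.]), 0.82)]
side pawl [(array([582., -42., 175.]), 0.93)]
side rod_grip [(array([ 272., -364.,   11.]), 0.82), (array([ 433., -353.,   47.]), 0.64)]
side bottle [(array([332., 318.,  61.]), 0.74), (array([ 436., -358.,   46.]), 0.7)]
side spool [(array([ 700., -282.,    6.]), 0.54)]
side dome [(array([539., 377.,  22.]), 0.8), (array([ 434., -357.,   47.]), 0.38)]
scene panel [(array([601.,  64., 102.]), 0.64)]
scene pawl [(array([565., 376.,  23.]), 0.73), (array([602., -48., 185.]), 0.71)]
scene rod_grip [(array([ 443., -353.,   44.]), 0.93), (array([ 297., -356.,   14.]), 0.86)]
scene bottle [(array([361., 324.,  44.]), 0.79)]
scene spool [(array([ 725., -274.,    1.]), 0.76), (array([672., -44.,  14.]), 0.31)]
scene dome [(array([562., 375.,  20.]), 0.82)]
[[374. 230.]
 [383. 227.]
 [350. 195.]
 [341. 198.]]
strip brightness mean/std 175.77896995708156 55.79942301887575
```

```bash
python3 -c "
from rig import manip; print(manip.job_done())"
```

```text
the job is handed in; nothing more can be done
None
```

I handed the job in at about 26.5 s of the 72 s: the rod threw the pawl right over onto its back, the panel is pressed flat on its stop, the rod is back on its rest, and the bottle, spool and dome show no movement beyond camera error.

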